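# Find the loose trailer socket and hold its lid open

### The arm

A 6-joint arm with a two-finger parallel gripper is mounted at the origin on the work surface. World frame = base frame: x ahead of the robot, y to its left, z up, the work surface at z = 0. Lengths are in m, angles in rad, forces in N, time in s.
With the tool pointing down it reaches from about 0.3 to 0.775 m from the base axis. Payload 14.6 kg.
Tool frame: the origin (TCP) lies midway between the tips of the shut fingers; the grasp point (between the pads) lies manip.grasp_offset behind it (manip.grasp_offset is the distance from the TCP to the grasp point, in m); z points along the fingers, y is the line along which they close (so a half turn about z gives the same grasp; the last joint's range is limited). The gripper opens to 85 mm and grips with 20 to 120 N. Pads are 22 mm wide; open, the fingers measure 114 mm over their backs; the gripper's body (76 mm by 85 mm) begins 54 mm behind the grasp point. The pads swing forward as they close: fully open they stand 13 mm farther back than shut.
Start: joints at [-0.067, 0.3, 1.521, -0, 1.321, -0.067], TCP at [0.55, -0, 0.231] pointing down, gripper open.
Joint ranges: [-3.03, 3.03], [-0.79, 2.21], [0.23, 2.52], [-1.04, 4.18], [0, 3.07], [-2.55, 2.55]. Speed limits (rad/s): [2.22, 2.22, 2.57, 3.14, 3.14, 3.14].

### API

Orientations are given as a unit quaternion [x, y, z, w].
In Python, from station import observe, camera, get_calibration, workorder, trace, pinpoint, manip gives the robot as it stands.
- The arm moves only by the tool servo_tool, never from a script. Its arguments are lists of equal length, an entry for each row: "travel": the shift along the world's x, y, z in mm, a list of three; "angular": the turn, a rotation vector about the world's x, y, z in rad, a list of three; "hand": the closure, from 0 (fully open) to 1 (shut). A call has 1 to 12 rows; each row is the pose to reach, as a shift and turn from the pose commanded when the call began; what a row does not reach only later rows make up. A row lasts 1/8 s, in which the tool goes at most 62.5 mm and 10.7 degrees, less where a joint would pass 70% of its speed; a pose out of reach is approached as far as the arm can. A call with a gripper value outside its range is refused whole. The fingers move at their own pace and stop on an object; "newtons" is the grip in N (left out, the last holds). Time passes only in rows, so rows that repeat a pose let the fingers close. It gives the time, the measured TCP pose, the force, the opening and the grip force at its end, in the units of the state.
- observe(): the state, without advancing time (a new reading comes with each control period).
- camera(name): name is "scene" or "side" or "wrist"; returns the picture (400x640x3 uint8, red, green, blue); there is no depth.
- get_calibration(name): a dict with "fx", "fy", "cx", "cy" (pixels), "distortion" ([k1, k2, p1, p2, k3] as OpenCV has them; the pictures are not rectified), "R" (3x3) and "t" (3): a world point X has camera coordinates R X + t. Camera axes: x right, y down, z forward; pixel columns grow to the right and rows downward; lengths in m; the calibration is good to about 2 mm. A picture is of the moment at which its call begins: read the wrist's pose just before it. get_calibration takes no time and is no camera call; for the wrist camera it gives the pose at the moment of the call.
- workorder.job_done(): hands the job in; it is judged then, once.
Trained networks look in the newest picture that a camera, given by its name, has taken for a name from the list of things; names that differ only in an ending like _2 or _b are one class to them, and where a whole thing is asked for, a point or a joint stands for the part that bears it (a point fixed in the world has none). Each returns a list of dicts, best first, with "confidence" (0 to 1); they miss things now and then, are a little off and sometimes report something else, mostly with a low value. They report only what shows in the picture. A call takes as long as a camera call.
- trace(camera, name): "mask" (400x640 bool, what is visible of it) and "extent" ([centre column, centre row, width, height] in pixels, round what is visible of it).
- pinpoint(camera, name): "at" ([column, row] in pixels: a listed point, or the origin of a listed thing).
The state is a dict: "time_s": time; "joints": joint angles; "joint_velocities": joint speeds; "tau": joint torques, N m; "tool_pos": TCP position; "tcp_rot": TCP orientation; "force": force on the tool from outside, world axes, zero at the start; "torque": the same for the moment, N m; "width": opening from 0.0 (shut) to 1.0 (fully open); "grip_force": force on a finger pad.
Only numpy, scipy, OpenCV 4.12 (cv2) and the standard library are available. Lean on these libraries where they do the work, as an engineer would, in place of code of your own. Each camera call takes 0.05 s, during which the arm holds its last target. There are 200 camera calls.

### The job

One of the three lidded trailer sockets on the connection bracket has worked loose on its rubber gasket. Working along the row from the robot's left to its right, tap the top of all three in turn lightly with the fingertips to feel which one gives, then swing the sprung lid of the loose one up until it stands about upright. Finish while still holding that lid open so that its contacts can be inspected; keep the other two lids shut and leave everything else where it lies.

Things in the scene. Friction and masses are not known exactly. Their poses are not given: they have to be found in the camera images.
- bracket: black folded-steel truck bracket fixed to the bench: level top plate 120 (x) x 470 (y) mm, 60 mm above the bench; origin: centre of its underside. Its +y end is the robot's left, yaw within 0.3 rad. Three identical aluminium sockets stand along its y axis at y = +115, 0, -115 mm, x = 0; two cast air couplings, 43 mm high, at y = +197, -197 mm. Sound sockets give under 1 mm when tapped
- mount_a: 80 mm square rubber gasket of one socket; the letter does not tell its place. Origin: centre of its underside, on the plate (60 mm up), axes as the bracket's. Above it: 76 mm square flange, 54 mm barrel, round lid of 62 mm, flat top 60 mm above this origin. If loose, the socket sinks when pressed (starts at 1 N, bottoms 6 mm down at 4 N) and springs back; if sound, 20 N/mm
- lid_a (a joint): lid angle of the socket on mount_a, rad: 0 shut, 1.57 upright, 1.75 its stop. The lid is hinged on its +x side, lip on its -x side. A spring shuts it when let go (0.04 N m shut, 0.12 N m upright: under 2 N at the lip)
- lid_a_tab (a point): grip point in the finger lip of the lid on mount_a. The flat lip is 24 mm wide (along the bracket's y), 6 mm thick, and reaches from the lid's rim towards -x, 31 to 54 mm from the socket's centre. Shut, this point is 44 mm from the centre, at half thickness, 55.5 mm above the plate; 81 mm from the hinge axis. The lip's sides can be pinched from above
- lid_a_hinge (a point): middle of that lid's hinge axis, which runs along the bracket's y, 37 mm to +x of the socket's centre and 55.5 mm above the plate; the lip swings up and over towards +x
- mount_b: 80 mm square rubber gasket of one socket; the letter does not tell its place. Origin: centre of its underside, on the plate (60 mm up), axes as the bracket's. Above it: 76 mm square flange, 54 mm barrel, round lid of 62 mm, flat top 60 mm above this origin. If loose, the socket sinks when pressed (starts at 1 N, bottoms 6 mm down at 4 N) and springs back; if sound, 20 N/mm
- lid_b (a joint): lid angle of the socket on mount_b, rad: 0 shut, 1.57 upright, 1.75 its stop. The lid is hinged on its +x side, lip on its -x side. A spring shuts it when let go (0.04 N m shut, 0.12 N m upright: under 2 N at the lip)
- lid_b_tab (a point): grip point in the finger lip of the lid on mount_b. The flat lip is 24 mm wide (along the bracket's y), 6 mm thick, and reaches from the lid's rim towards -x, 31 to 54 mm from the socket's centre. Shut, this point is 44 mm from the centre, at half thickness, 55.5 mm above the plate; 81 mm from the hinge axis. The lip's sides can be pinched from above
- lid_b_hinge (a point): middle of that lid's hinge axis, which runs along the bracket's y, 37 mm to +x of the socket's centre and 55.5 mm above the plate; the lip swings up and over towards +x
- mount_c: 80 mm square rubber gasket of one socket; the letter does not tell its place. Origin: centre of its underside, on the plate (60 mm up), axes as the bracket's. Above it: 76 mm square flange, 54 mm barrel, round lid of 62 mm, flat top 60 mm above this origin. If loose, the socket sinks when pressed (starts at 1 N, bottoms 6 mm down at 4 N) and springs back; if sound, 20 N/mm
- lid_c (a joint): lid angle of the socket on mount_c, rad: 0 shut, 1.57 upright, 1.75 its stop. The lid is hinged on its +x side, lip on its -x side. A spring shuts it when let go (0.04 N m shut, 0.12 N m upright: under 2 N at the lip)
- lid_c_tab (a point): grip point in the finger lip of the lid on mount_c. The flat lip is 24 mm wide (along the bracket's y), 6 mm thick, and reaches from the lid's rim towards -x, 31 to 54 mm from the socket's centre. Shut, this point is 44 mm from the centre, at half thickness, 55.5 mm above the plate; 81 mm from the hinge axis. The lip's sides can be pinched from above
- lid_c_hinge (a point): middle of that lid's hinge axis, which runs along the bracket's y, 37 mm to +x of the socket's centre and 55.5 mm above the plate; the lip swings up and over towards +x
- marker_lamp: bystander: amber side marker lamp, 46 x 110 x 34 mm, lying on the bench. Origin: centre of its underside
- tail_lamp: bystander: round red tail lamp, 104 mm across, 34 mm high, lying on the bench. Origin: centre of its underside
- screwdriver: bystander: screwdriver lying on the bench in front of the bracket. Origin: centre of its underside
- bulb_carton: bystander: small cardboard carton, 60 x 90 x 55 mm. Origin: centre of its underside
- tape_roll: bystander: roll of black tape, 100 mm across, 25 mm high, lying flat. Origin: centre of its underside
- blanking_plug: bystander: black rubber blanking plug, 26 mm across, 16 mm high, standing on the bracket plate between two sockets. Origin: centre of its underside
- fitting: bystander: small steel fitting, 24 mm square, 24 mm high, standing on the bracket plate between two sockets. Origin: centre of its underside

How it is judged:
On the way, in this order (a step that is already met when the one before it is completed fails the run):
1. the left socket is tapped with the fingertips (more than 1.5 N) (((contact force between the fingers and mount_a above 1.5 N and y of mount_a in the frame of bracket above 0.06 m) or (contact force between the fingers and mount_b above 1.5 N and y of mount_b in the frame of bracket above 0.06 m) or (contact force between the fingers and mount_c above 1.5 N and y of mount_c in the frame of bracket above 0.06 m))), for 0.02 s.
2. the middle socket is tapped with the fingertips (more than 1.5 N) (((contact force between the fingers and mount_a above 1.5 N and y of mount_a in the frame of bracket between -0.06 and 0.06 m) or (contact force between the fingers and mount_b above 1.5 N and y of mount_b in the frame of bracket between -0.06 and 0.06 m) or (contact force between the fingers and mount_c above 1.5 N and y of mount_c in the frame of bracket between -0.06 and 0.06 m))), for 0.02 s.
3. the right socket is tapped with the fingertips (more than 1.5 N) (((contact force between the fingers and mount_a above 1.5 N and y of mount_a in the frame of bracket below -0.06 m) or (contact force between the fingers and mount_b above 1.5 N and y of mount_b in the frame of bracket below -0.06 m) or (contact force between the fingers and mount_c above 1.5 N and y of mount_c in the frame of bracket below -0.06 m))), for 0.02 s.
4. the loose socket's lid is lifted to about upright and held by the fingers (value of joint lid_b above 1.2 rad and contact force between the fingers and mount_b above 0.3 N and value of joint each of lid_a, lid_c below 0.1 rad), for 0.2 s.
At the end, for the whole second after the job is handed in: the loose socket's lid is open more than 1.2 rad (about 70 degrees), still (under 0.2 rad/s) and held there by the fingers (more than 0.3 N on that socket); the other two lids are shut (under 0.1 rad) and no bystander has moved 30 mm (all of step 4 and velocity of joint lid_b between -0.2 and 0.2 rad/s and distance of each of marker_lamp, tail_lamp, screwdriver, bulb_carton, tape_roll, blanking_plug, fitting from where it was at the start of the episode below 0.03 m); the arm keeps its last pose, push and grip.
It fails at once if the lid of a sound socket is opened (value of joint any of lid_a, lid_c above 0.25 rad).
It fails at once if the top of a shut socket is struck or pressed hard (over 50 N) ((contact force between the fingers and mount_a above 50 N and value of joint lid_a below 0.1 rad and horizontal distance between the grasp point and mount_a below 0.03 m) or (contact force between the fingers and mount_b above 50 N and value of joint lid_b below 0.1 rad and horizontal distance between the grasp point and mount_b below 0.03 m) or (contact force between the fingers and mount_c above 50 N and value of joint lid_c below 0.1 rad and horizontal distance between the grasp point and mount_c below 0.03 m)).
It fails at once if one of the other things is moved more than 30 mm (distance of any of marker_lamp, tail_lamp, screwdriver, bulb_carton, tape_roll, blanking_plug, fitting from where it was at the start of the episode above 0.03 m).
It also fails if it takes over 51 s, if anything falls off the work surface, if the arm or the gripper's body presses on something with over 40 N, if the wrist force passes 120 N, or if a joint passes its speed limit or range.

## Working session

There is one attempt and no reset: what is moved stays moved. The work goes in short steps, Python scripts to look and compute and a tool call to move; the robot and the scene stay as the last step left them, time stands still between calls to the robot, and variables do not carry over. Pictures are saved under pics/ and viewed, at most 10 in all, crops included, and the job is handed in when it is done.

Besides the shell and the picture viewer there is one more tool, called after "Request:" as name(argument=value, ...) on one line, values as JSON. servo_tool: Moves the arm, as the interface text tells. Its arguments: {"type":"object","properties":{"travel":{"type":"array"},"angular":{"type":"array"},"hand":{"type":"array"},"newtons":{"type":"number"}},"required":["travel","angular","hand"]}

```bash
mkdir -p pics; cat > h.py <<'E'
import numpy as np, cv2
from station import *
def ray(c,px,cal=None):
    k=cal or get_calibration(c)
    K=np.array([[k['fx'],0,k['cx']],[0,k['fy'],k['cy']],[0,0,1]])
    u=cv2.undistortPoints(np.array([[px]],float),K,np.array(k['distortion'])).ravel()
    R=np.array(k['R']);t=np.array(k['t']).ravel()
    return -R.T@t, R.T@np.array([u[0],u[1],1])
def onz(c,px,z,cal=None):
    o,d=ray(c,px,cal); return o+d*(z-o[2])/d[2]
E
python3 - <<'E'
from h import *
o=observe();print(o['tool_pos'],o['tcp_rot'],o['force'],o['width'],manip.grasp_offset)
ims=[]
for c in('scene','side'):
    ims.append(camera(c)[:,:,::-1])
    for n,z in(('bracket',0),('mount_a',.06),('lid_a_tab',.1155),('lid_a_hinge',.1155)):
        for d in pinpoint(c,n): print(c,n,np.round(d['at']),round(d['confidence'],2),onz(c,d['at'],z).round(3))
cv2.imwrite('pics/a.png',ims[0]);cv2.imwrite('pics/b.png',ims[1])
E
```

```text
[5.49759553e-01 9.46206854e-06 2.30687638e-01] [ 7.07109694e-01  7.07103606e-01 -4.06953961e-04 -4.53388508e-04] [ 0.28546859 -0.22341052 -0.53787028] 0.9980504668134456 0.0187
scene bracket [274. 230.] 0.89 [ 0.554 -0.085  0.   ]
scene mount_a [332. 178.] 0.75 [0.501 0.128 0.06 ]
scene mount_a [230. 231.] 0.64 [ 0.554 -0.204  0.06 ]
scene mount_a [274. 212.] 0.62 [ 0.545 -0.08   0.06 ]
scene lid_a_tab [264. 189.] 0.77 [ 0.508 -0.087  0.116]
scene lid_a_tab [223. 202.] 0.52 [ 0.503 -0.196  0.116]
scene lid_a_hinge [281. 213.] 0.71 [ 0.607 -0.087  0.116]
side bracket [333. 211.] 0.71 [ 0.55  -0.072  0.   ]
side bracket [343. 143.] 0.37 [ 0.54  -0.461  0.   ]
side mount_a [328. 216.] 0.89 [0.555 0.027 0.06 ]
side mount_a [333. 192.] 0.85 [ 0.549 -0.075  0.06 ]
side mount_a [337. 169.] 0.65 [ 0.546 -0.192  0.06 ]
side mount_a [379. 273.] 0.41 [0.43  0.221 0.06 ]
side lid_a_tab [349. 174.] 0.92 [ 0.507 -0.083  0.116]
side lid_a_hinge [320. 174.] 0.82 [ 0.583 -0.076  0.116]
side lid_a_hinge [346. 199.] 0.34 [0.512 0.029 0.116]
side lid_a_hinge [376. 272.] 0.3 [0.439 0.273 0.116]
side lid_a_hinge [349. 150.] 0.21 [ 0.513 -0.207  0.116]
```

View pics/a.png

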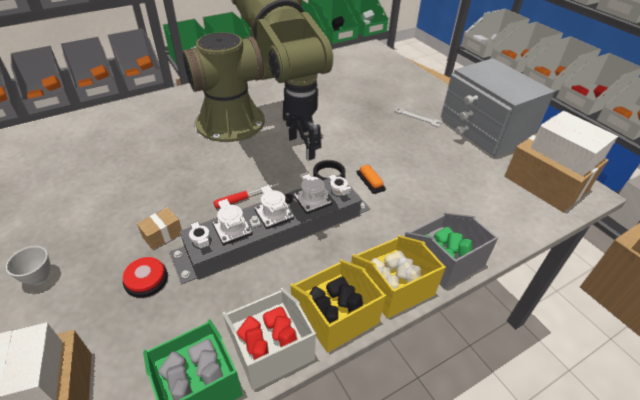

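View pics/b.png

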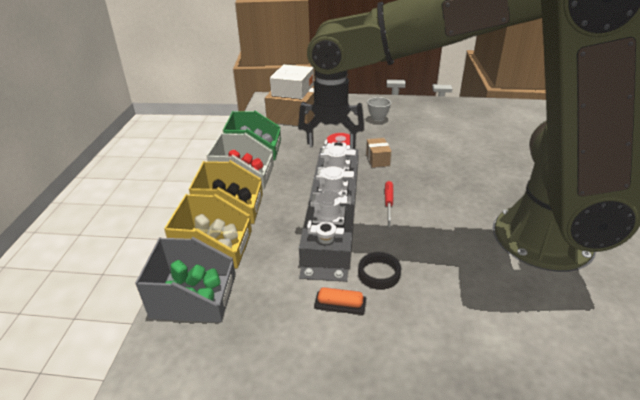

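The scene view shows sockets at about (313,190), (273,203) and (230,215), left to right for the robot. The plug and fitting stand between them, and the yaw is near 0. Next I'll turn the fingers to close along y and look from the wrist.

Request:
servo_tool(travel=[[0,-20,20],[0,-40,40],[0,-40,60],[0,-40,60],[0,-40,60],[0,-40,60],[0,-40,60],[0,-40,60],[0,-40,60],[0,-40,60]], angular=[[0,0,0.18],[0,0,0.36],[0,0,0.54],[0,0,0.72],[0,0,0.9],[0,0,1.08],[0,0,1.26],[0,0,1.44],[0,0,1.57],[0,0,1.57]], hand=[1,1,1,1,1,1,1,1,1,1], newtons=30)

```text
time_s: 1.75
tool_pos: [0.55, -0.04, 0.2913]
tcp_rot: [0.001, 1.0, 0.0, 0.0]
force: [-0.2, 0.2, -0.0]
width: -0.002
grip_force: 0.0
```

```bash
python3 - <<'E'
from h import *
o=observe();print(o['time_s'],o['tool_pos'],o['tcp_rot'],o['joints'],o['force'],o['width'])
k=get_calibration('wrist');c='wrist'
im=camera(c)[:,:,::-1];cv2.imwrite('pics/c.png',im)
for n,z in(('mount_a',.06),('lid_a_tab',.1155),('lid_a_hinge',.1155)):
    for d in pinpoint(c,n): print(c,n,np.round(d['at']),round(d['confidence'],2),onz(c,d['at'],z,k).round(4))
E
```

```text
1.75 [ 0.54998645 -0.03999846  0.2912847 ] [8.34034543e-04 9.99999652e-01 9.35015981e-06 5.18466909e-06] [-1.39027957e-01  2.64548272e-01  1.42711434e+00  2.00970970e-05
  1.44992235e+00 -1.70815864e+00] [-0.16710737  0.19411873 -0.02962832] -0.002212802471228748
wrist mount_a [199. 172.] 0.98 [ 0.5469 -0.1991  0.06  ]
wrist mount_a [372. 178.] 0.87 [0.5558 0.0323 0.06  ]
wrist mount_a [286. 173.] 0.56 [ 0.5491 -0.083   0.06  ]
wrist lid_a_tab [280. 146.] 0.97 [ 0.5089 -0.0821  0.1155]
wrist lid_a_tab [175. 143.] 0.47 [ 0.504  -0.1981  0.1155]
wrist lid_a_tab [97. 79.] 0.24 [ 0.4364 -0.2748  0.1155]
wrist lid_a_hinge [282. 214.] 0.57 [ 0.5877 -0.0832  0.1155]
```

View pics/c.png

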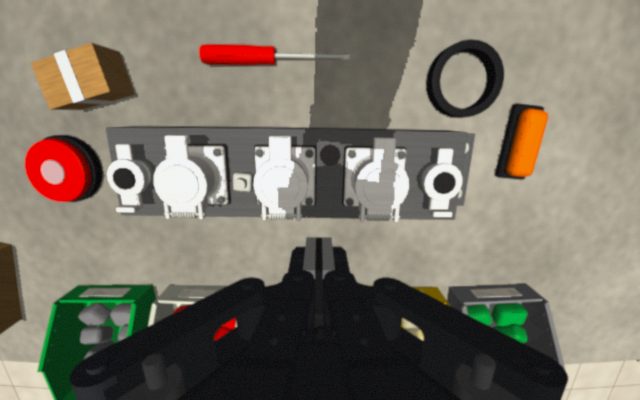

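The wrist view shows the three lids at (375,180), (282,180) and (180,180), lips toward the robot. The plug is at (330,153) and the fitting at (241,181). The measured centres are 115 mm apart, as they should be, with yaw about -0.04. I'll tap the left socket first.

Request:
servo_tool(travel=[[2,36,-50],[5,72,-100],[5,72,-150],[5,72,-163],[5,72,-167],[5,72,-169],[5,72,-170],[5,72,-171],[5,72,-171.5]], angular=[[0,0,0],[0,0,0],[0,0,0],[0,0,0],[0,0,0],[0,0,0],[0,0,0],[0,0,0],[0,0,0]], hand=[1,1,1,1,1,1,1,1,1])

```text
time_s: 3.08
tool_pos: [0.5551, 0.0319, 0.1201]
tcp_rot: [0.0, 1.0, -0.0, 0.0]
force: [-0.3, -0.2, -0.2]
width: -0.0
grip_force: 0.0
```

Request:
servo_tool(travel=[[0,0,-0.5],[0,0,-1],[0,0,-1.5],[0,0,-1.5]], angular=[[0,0,0],[0,0,0],[0,0,0],[0,0,0]], hand=[1,1,1,1])

```text
time_s: 3.58
tool_pos: [0.555, 0.032, 0.1186]
tcp_rot: [0.0, 1.0, -0.0, 0.0]
force: [-1.5, -0.2, 4.6]
width: -0.001
grip_force: 2.4
```

Request:
servo_tool(travel=[[0,0,-0.3],[0,0,-0.6],[0,0,-0.6]], angular=[[0,0,0],[0,0,0],[0,0,0]], hand=[1,1,1])

```text
time_s: 3.95
tool_pos: [0.5551, 0.032, 0.1183]
tcp_rot: [0.0, 1.0, -0.0, 0.0]
force: [-3.9, 0.3, 8.8]
width: -0.002
grip_force: 4.1
```

The left socket is stiff, so it is sound. Middle next.

Request:
servo_tool(travel=[[0,0,15],[-2,-50,15],[-4,-100,12],[-5,-115,8],[-5,-115,5],[-5,-115,3],[-5,-115,2],[-5,-115,1],[-5,-115,0],[-5,-115,-0.5],[-5,-115,-0.5]], angular=[[0,0,0],[0,0,0],[0,0,0],[0,0,0],[0,0,0],[0,0,0],[0,0,0],[0,0,0],[0,0,0],[0,0,0],[0,0,0]], hand=[1,1,1,1,1,1,1,1,1,1,1])

```text
time_s: 5.32
tool_pos: [0.5502, -0.0824, 0.1181]
tcp_rot: [0.0, 1.0, 0.0, 0.0]
force: [-3.6, 4.4, 10.0]
width: -0.0
grip_force: 5.1
```

The middle socket is sound too, at 10 N with almost no travel. Right next, pressing deeper to confirm it gives.

Request:
servo_tool(travel=[[0,0,15],[-2,-50,15],[-4,-100,12],[-4,-115,8],[-4,-115,5],[-4,-115,3],[-4,-115,2],[-4,-115,1],[-4,-115,0],[-4,-115,-0.5],[-4,-115,-0.5]], angular=[[0,0,0],[0,0,0],[0,0,0],[0,0,0],[0,0,0],[0,0,0],[0,0,0],[0,0,0],[0,0,0],[0,0,0],[0,0,0]], hand=[1,1,1,1,1,1,1,1,1,1,1])

```text
time_s: 6.7
tool_pos: [0.5461, -0.198, 0.1168]
tcp_rot: [0.0, 1.0, -0.0, 0.0]
force: [0.3, 1.7, 1.2]
width: -0.002
grip_force: 1.0
```

Request:
servo_tool(travel=[[0,0,-1],[0,0,-2],[0,0,-2.5],[0,0,-2.5]], angular=[[0,0,0],[0,0,0],[0,0,0],[0,0,0]], hand=[1,1,1,1])

```text
time_s: 7.2
tool_pos: [0.5461, -0.198, 0.1142]
tcp_rot: [0.0, 1.0, -0.0, 0.0]
force: [1.2, 1.3, 3.4]
width: -0.004
grip_force: 1.7
```

Right socket gives: 2.5 mm of travel for about 2 N. I'll lift, open partly and hover over its lip at about (0.501, -0.196).

Request:
servo_tool(travel=[[0,0,15],[-20,1,30],[-45,2,30],[-45,2,30],[-45,2,30]], angular=[[0,0,0],[0,0,-0.02],[0,0,-0.04],[0,0,-0.04],[0,0,-0.04]], hand=[1,0.5,0.5,0.5,0.5], newtons=30)

```text
time_s: 7.82
tool_pos: [0.5015, -0.1962, 0.1447]
tcp_rot: [0.02, 1.0, -0.0, 0.0]
force: [0.5, -0.9, -0.5]
width: 0.501
grip_force: 0.0
```

```bash
python3 - <<'E'
from h import *
o=observe();print(o['time_s'],o['tool_pos'],o['force'],o['width'])
k=get_calibration('wrist');c='wrist'
im=camera(c)[:,:,::-1];cv2.imwrite('pics/d.png',im)
for n,z in(('mount_a',.06),('lid_a_tab',.1145)):
    for d in pinpoint(c,n): print(n,np.round(d['at']),round(d['confidence'],2),onz(c,d['at'],z,k).round(4))
E
```

```text
7.825 [ 0.50145735 -0.19620713  0.14474893] [ 0.50901605 -0.88706403 -0.46093823] 0.5010480841891308
mount_a [449. 255.] 0.83 [ 0.5512 -0.0819  0.06  ]
mount_a [315. 255.] 0.81 [ 0.5455 -0.2007  0.06  ]
mount_a [572. 254.] 0.77 [0.5556 0.0335 0.06  ]
lid_a_tab [490. 232.] 0.56 [ 0.5068 -0.082   0.1145]
lid_a_tab [317. 254.] 0.31 [ 0.5175 -0.1976  0.1145]
```

View pics/d.png

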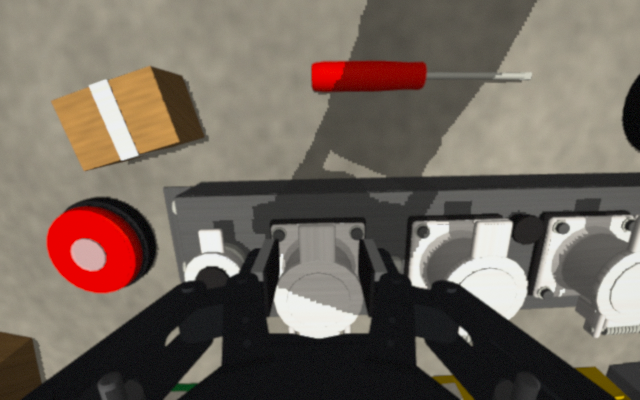

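The view shows the right lip between the open fingers, centred at column 319, with the fingers clear of everything. I'll descend 42 mm and pinch.

Request:
servo_tool(travel=[[-1,0,-25],[-1,-0.5,-38],[-1,-0.5,-42],[-1,-0.5,-42],[-1,-0.5,-42],[-1,-0.5,-42],[-1,-0.5,-42],[-1,-0.5,-42]], angular=[[0,0,0],[0,0,0],[0,0,0],[0,0,0],[0,0,0],[0,0,0],[0,0,0],[0,0,0]], hand=[0.5,0.5,0.5,1,1,1,1,1], newtons=30)

```text
time_s: 8.98
tool_pos: [0.5002, -0.197, 0.1027]
tcp_rot: [0.02, 1.0, -0.001, 0.0]
force: [-1.0, -4.9, -0.9]
width: 0.269
grip_force: 29.9
```

Pinched at about 23 mm (the lip is 24 mm). Now the first part of the arc.

Request:
servo_tool(travel=[[0,0,6],[0.1,0,12.5],[1,0,19],[2,0,24.8],[5.7,-0.2,36.6],[11.2,-0.4,47.7],[11.2,-0.4,47.7]], angular=[[0,0.04,0],[0.003,0.075,0],[0.004,0.11,0],[0.006,0.15,0],[0.009,0.225,0],[0.012,0.3,0],[0.012,0.3,0]], hand=[1,1,1,1,1,1,1])

```text
time_s: 9.85
tool_pos: [0.5114, -0.1971, 0.1501]
tcp_rot: [0.02, 0.988, 0.003, -0.15]
force: [-8.0, -4.4, 1.5]
width: 0.268
grip_force: 30.7
```

```bash
python3 - <<'E'
from h import *
im=camera('wrist')[:,:,::-1];cv2.imwrite('pics/e.png',im)
print(observe()['joints'].round(2) if hasattr(observe()['joints'],'round') else observe()['joints'])
E
```

```text
[-0.39  0.53  1.42 -0.1   1.48 -1.9 ]
```

View pics/e.png

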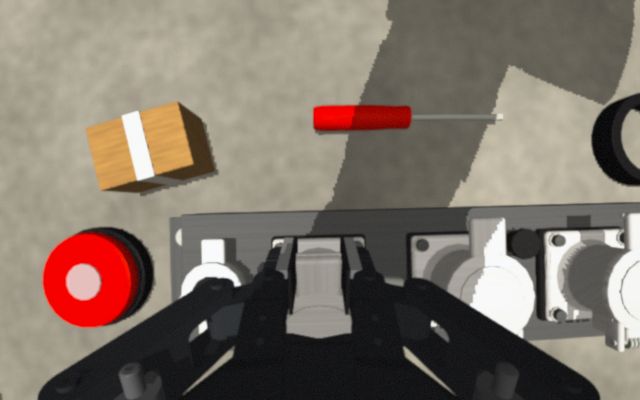

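The view shows the lid rising with its lip held between the fingers, at columns 295–345. I'll continue to about 1.45 rad.

Request:
servo_tool(travel=[[7,-0.3,10],[15.4,-0.6,18.8],[25,-1,26.3],[35.5,-1.4,32.1],[46.8,-1.9,36.3],[54.6,-2.2,38.1],[54.6,-2.2,38.1],[54.6,-2.2,38.1]], angular=[[0.003,0.075,0],[0.006,0.15,0],[0.009,0.225,0],[0.012,0.3,0],[0.015,0.375,0],[0.017,0.425,0],[0.017,0.425,0],[0.017,0.425,0]], hand=[1,1,1,1,1,1,1,1])

```text
time_s: 10.9
tool_pos: [0.5655, -0.1987, 0.1878]
tcp_rot: [0.019, 0.935, 0.007, -0.354]
force: [-5.1, 3.8, 0.8]
width: 0.269
grip_force: 33.3
```

```bash
python3 - <<'E'
from h import *
a=camera('side')[100:260,220:460,::-1];b=camera('scene')[120:280,140:380,::-1]
cv2.imwrite('pics/f.png',cv2.resize(np.vstack([a,b])[:, :],None,fx=1.8,fy=1.8,interpolation=cv2.INTER_CUBIC))
E
```

```text
(no output)
```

View pics/f.png

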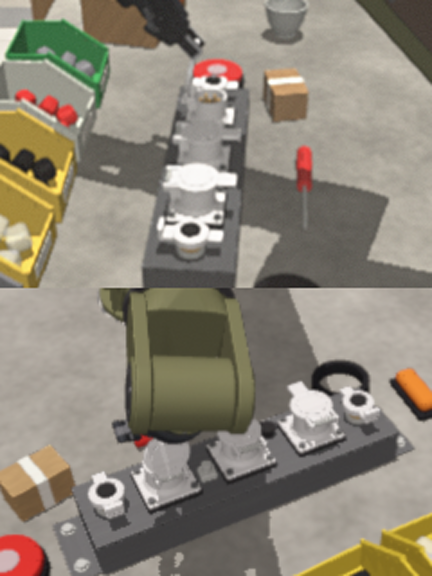

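The crops show the right lid standing upright, gripped at (190,75) in the side crop with its contacts showing. The other two lids are shut. I'll hold briefly, then hand in.

Request:
servo_tool(travel=[[0,0,0],[0,0,0],[0,0,0],[0,0,0]], angular=[[0,0,0],[0,0,0],[0,0,0],[0,0,0]], hand=[1,1,1,1])

```text
time_s: 11.5
tool_pos: [0.5654, -0.1987, 0.1882]
tcp_rot: [0.019, 0.935, 0.007, -0.354]
force: [-3.7, 3.9, -0.0]
width: 0.266
grip_force: 33.3
```

```bash
python3 -c "
from station import *
o=observe();print(o['tool_pos'],o['width'],o['grip_force']);print(workorder.job_done())"
```

```text
[ 0.56538352 -0.19867807  0.1882483 ] 0.26625497091680794 33.287211656570435
the job is handed in; nothing more can be done
None
```

I tapped all three sockets from left to right and found the right-hand one loose; its lid is now held open by the fingers at an estimated 1.45 rad, the other two lids look shut, and the job was handed in at about 11.5 s with no verdict returned.

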